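# Pump up the wax injector at the jeweller's bench

## Task

Pressurise the wax injector pot for casting: with a fingertip push the vent lever on its lid round until it is fully shut, then press the hand pump's plunger down with full strokes, letting it spring all the way back up each time, until the pressure pin stands fully out of its guide, and leave the plunger up. Just push and press: do not touch the pressure pin, do not slam the pump, pick nothing up, and leave everything else on the bench and on the lid where it is.

Things in the scene. Friction and masses are not known exactly. Their poses are not given: they have to be found in the camera images.
- wax_pot: the wax injector: an upright round steel pot on a black heater base, fixed to the bench. Origin at the centre of its underside, z up; its brass nozzle points along its own -x
- lid_top (a point): centre of the pot's flat aluminium lid, 200 mm across, top face, 150 mm above the bench. On the lid, in the pot's own x, y (mm): pump at (0, 45), barrel 42 mm across and 30 mm high; vent valve at (0, -45); pressure pin at (64, -6); a fixed black filler plug, 44 mm across and 15 mm high, at (-52, 30); a small loose tin at about (56, 60)
- plunger: the pump's plunger: a black mushroom cap, 50 mm across, 16 mm thick, flat on top over 40 mm, the tallest thing on the lid. Origin at the centre of the cap's top face: 76 mm above the lid when up, 50 mm when fully down. It takes 4 N to start and up to 14 N at the bottom, and springs back by itself in about 0.3 s. More than 120 N is slamming it
- pump_stroke (a joint): how far the plunger is pressed down: 0 up, 0.026 m fully down. With the vent shut, each full stroke (21 mm or more, then let right back up) raises the pressure by one step; short strokes give little or nothing. With the vent open pumping does nothing
- vent_pivot (a point): point on the vent lever's upright turning axis, at the lever's mid-height, 32 mm above the lid. The brass valve below is 22 mm across and 20 mm high; its outlet pipe, 15 mm across at most and its top 16 mm above the lid, runs 38 mm from the axis along the pot's own -y
- vent_tip (a point): point on the vent lever's centre line 55 mm from the pivot, at the lever's mid-height. The lever is a level arm with a black grip, 11 mm wide and 14 mm high, that runs from 24 to 68 mm from the pivot
- vent_turn (a joint): turn of the vent lever: 0 open (over its outlet pipe, along the pot's own -y), 1.571 rad fully shut (across the pipe, along the pot's own -x, at a firm stop). It grows as the lever turns clockwise seen from above, stays where it is left, and needs about 1.5 N at its end. Starts at 0 to 0.45; shut means above 1.40
- pin: the pressure pin: an upright steel pin 10 mm across in a brass guide ring 22 mm across and 12 mm high. Origin at the centre of its top end: 8 mm above the lid (4 mm down inside the guide) when in, 27 to 32 mm above the lid when fully out. Not to be touched
- pin_out (a joint): how far the pressure pin has come out: 0 in, 0.004 level with the guide's rim, 0.019 to 0.024 m fully out. At the start it is in; it stays in while the first strokes build the pressure, pops out over the last one or two, and stays out. About three to six full strokes are needed, depending on how full the pot is; further strokes add nothing
- powder_tin: small round aluminium tin, 29 mm across, 17 mm high, standing loose on the pot's lid; origin at the centre of its underside. Leave alone
- mould_a: tan rubber casting mould, a block 75 x 50 x 23 mm lying beside the pot; origin at the centre of its underside. Leave alone
- mould_b: grey rubber mould between two aluminium plates, 85 x 62 x 30 mm, lying beside the pot; origin at the centre of its underside. Leave alone
- sprue_base: black rubber sprue former, a cone on a disc, 68 mm across and 36 mm high, standing behind the pot; origin at the centre of its underside. Leave alone
- wax_spatula: wax spatula with a wooden handle, 170 mm long, lying on the bench. Leave alone
- ring_clamp: wooden ring clamp, 125 x 24 x 21 mm, lying on the bench. Leave alone
- stone_tray: shallow clear plastic tray, 110 x 75 x 18 mm, on the bench. Leave alone

How it is judged:
By the outcome, as a careful person would: the job done as asked, in the order asked, and still so for the second after the job is handed in, with the robot touching nothing.
It also fails if it takes over 51 s, if anything falls off the work surface, if the arm or the gripper's body presses on something with over 40 N, if the wrist force passes 120 N, or if a joint passes its speed limit or range.

## Robot

A 6-joint arm with a two-finger parallel gripper is mounted at the origin on the work surface. World frame = base frame: x ahead of the robot, y to its left, z up, the work surface at z = 0. Lengths are in m, angles in rad, forces in N, time in s.
With the tool pointing down it reaches from about 0.425 to 0.925 m from the base axis. Payload 12.5 kg.
Tool frame: the origin (TCP) lies between the finger pads; the fingertips stand 17 mm ahead of it and the grasp point (between the pads) lies 2 mm behind it (nose_length is the distance from the TCP to the fingertips, in m); z points along the fingers, y is the line along which they close (so a half turn about z gives the same grasp; the last joint's range is limited). The gripper opens to 85 mm and grips with 20 to 120 N. Pads are 22 mm wide; open, the fingers measure 114 mm over their backs; the gripper's body (76 mm by 85 mm) begins 54 mm behind the grasp point. The pads swing forward as they close: fully open they stand 13 mm farther back than shut.
Start: joints at [-1.286, 0.491, 1.559, -0, 1.092, -0.106], TCP at [0.238, -0.578, 0.248] pointing down, gripper open.
Joint ranges: [-3.1, 3.1], [-0.84, 2.19], [0.05, 2.79], [-1.13, 4.28], [0.06, 2.93], [-2.69, 2.69]. Speed limits (rad/s): [2.22, 2.22, 2.79, 3.14, 3.14, 3.14].

## Interface

Orientations are given as a unit quaternion [w, x, y, z].
In Python, from cell import * gives the robot as it stands.
- The arm moves only by the tool play_rows, never from a script. Its argument "commands" is a list of rows, each a list of 7 numbers: the shift along the tool's x, y, z in mm, then the turn, a rotation vector about the tool's x, y, z in rad, then the closure in counts, from 0 (fully open) to 255 (shut). A call has 1 to 5 rows; each row shifts and turns the commanded pose from where the row before left it, along the tool's axes as they then stand; what a row does not reach is not made up. A row lasts 1/8 s, in which the tool goes at most 62.5 mm and 10.7 degrees, less where a joint would pass 70% of its speed; a pose out of reach is approached as far as the arm can. A call is refused whole if a number of a shift passes 62.5 or a number of a turn 0.188, either way. A call with a gripper value outside its range is refused whole. The fingers move at their own pace and stop on an object; the grip force is fixed at half the most. Time passes only in rows, so rows that do not move let the fingers close. It gives the time, the measured TCP pose, the force, the opening and the grip force at its end, in the units of the state.
- get_obs(): the state, without advancing time (a new reading comes with each control period).
- capture(name): name is "scene" or "top"; returns a dict with "image" (400x640x3 uint8, red, green, blue), "K" (3x3 intrinsics, pixels), "R" (3x3) and "t" (3): a world point X has camera coordinates R X + t. Camera axes: x right, y down, z forward; pixel columns grow to the right and rows downward; lengths in m; the calibration is good to about 2 mm. A picture is of the moment at which its call begins. There is no depth.
- close_job(): hands the job in; it is judged then, once.
The state is a dict: "time": time; "joint_pos": joint angles; "qvel": joint speeds; "joint_efforts": joint torques, N m; "tool_pos": TCP position; "tool_rot": TCP orientation; "wrist_force": force on the tool from outside, world axes, zero at the start; "ft_torque": the same for the moment, N m; "width": finger opening in m; "grip_force": force on a finger pad.
Only numpy, scipy, OpenCV 4.12 (cv2) and the standard library are available. Lean on these libraries where they do the work, as an engineer would, in place of code of your own. Each camera call takes 0.05 s, during which the arm holds its last target. There are 200 camera calls.

## Working session

There is one attempt and no reset: what is moved stays moved. The work goes in short steps, Python scripts to look and compute and a tool call to move; the robot and the scene stay as the last step left them, time stands still between calls to the robot, and variables do not carry over. Pictures are saved under pics/ and viewed, at most 10 in all, crops included, and the job is handed in when it is done.

Besides the shell and the picture viewer there is one more tool, called after "Call:" by a JSON object that holds its "fn" and its "kwargs". play_rows: Moves the arm, as the interface text tells. Its arguments: {"type":"object","properties":{"commands":{"type":"array","items":{"type":"array","items":{"type":"number"}}}},"required":["commands"]}

```bash
mkdir -p pics
python3 - <<'E'
from cell import *
import cv2,numpy as np
for n in("scene","top"):
    c=capture(n);cv2.imwrite(f"pics/{n}0.png",c["image"][:,:,::-1]);np.savez(f"{n}0.npz",**c)
    print(n,c["K"].round(1).tolist(),c["R"].round(3).tolist(),c["t"].round(3).tolist())
o=get_obs();print(o)
E
```

```text
scene [[416.3, 0.0, 325.2], [0.0, 416.3, 208.0], [0.0, 0.0, 1.0]] [[-0.631, 0.776, 0.007], [0.524, 0.432, -0.734], [-0.573, -0.459, -0.679]] [0.365, -0.182, 1.892]
top [[413.6, 0.0, 319.6], [0.0, 413.6, 204.7], [0.0, 0.0, 1.0]] [[0.001, -1.0, 0.001], [-0.992, -0.001, -0.126], [0.126, -0.0, -0.992]] [-0.005, 0.574, 1.413]
{'time': 0.1, 'joint_pos': array([-1.28560368e+00,  4.91522647e-01,  1.55940586e+00,  8.40820997e-06,
        1.09167948e+00, -1.05600956e-01]), 'qvel': array([-6.92960097e-04, -1.30827773e-03, -7.22529497e-04, -3.16381670e-05,
       -1.78244762e-03, -6.56134384e-04]), 'joint_efforts': array([ 2.20249502e-03, -6.19448233e+01, -2.62025964e+01, -1.32837217e-04,
        2.87048599e-03,  3.64028722e-06]), 'tool_pos': array([ 0.2380467 , -0.57769343,  0.24776567]), 'tool_rot': array([-5.05953931e-04,  9.80970955e-01,  1.94153875e-01, -4.18102331e-05]), 'wrist_force': array([0.55424341, 0.23191149, 1.61602156]), 'ft_torque': array([ 0.00349893,  0.03168432, -0.06579044]), 'grip_force': 0.0, 'width': 0.08545582903140235}
```

View pics/scene0.png

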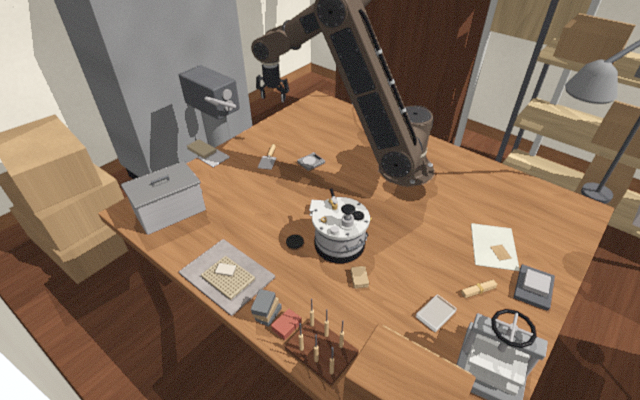

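View pics/top0.png

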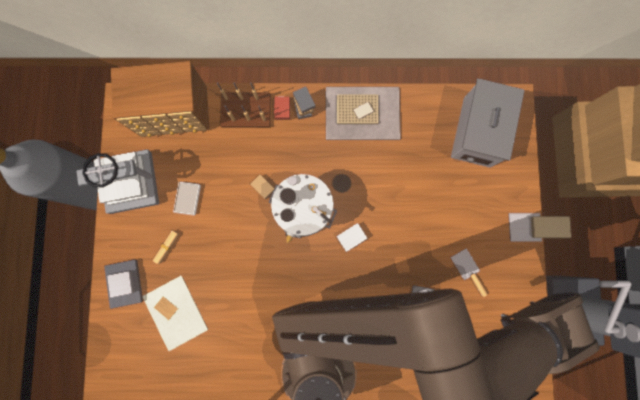

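The top view shows the pot at about (302,205), with dark caps at (288,196) and (287,215). The scene view has it at (341,220). I'll enlarge both.

Run:
```python
import cv2,numpy as np
a=cv2.imread("pics/top0.png")[165:250,260:350];b=cv2.imread("pics/scene0.png")[180:265,297:387]
f=lambda i:cv2.resize(i,None,fx=4.4,fy=4.4*1,interpolation=cv2.INTER_CUBIC)
cv2.imwrite("pics/crop0.png",np.hstack([f(a),f(b)]));print(f(a).shape)
```

```text
(374, 396, 3)
```

View pics/crop0.png

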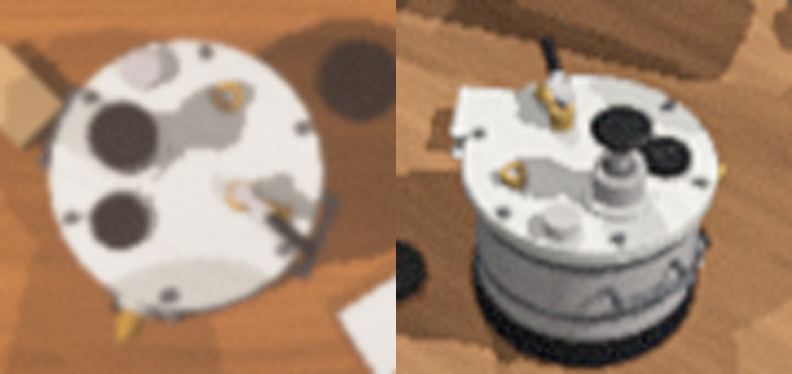

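Top crop: plunger (122,135), plug (120,220), pin (229,96), lid centre (186,178), lever end about (310,258). Scene crop: plunger (225,128), plug (271,155), pin (117,172), lever end (151,42).

```bash
cat > h.py <<'E'
import numpy as np
from scipy.optimize import least_squares
C={n:np.load(f"{n}0.npz") for n in("top","scene")}
def proj(n,X):
    c=C[n];p=c["K"]@(c["R"]@X+c["t"]);return p[:2]/p[2]
def pot2w(P,p):
    c,s=np.cos(P[2]),np.sin(P[2]);return np.array([P[0]+c*p[0]-s*p[1],P[1]+s*p[0]+c*p[1],p[2]])
E
python3 - <<'E'
from h import *
F={"top":(np.array([260,165]),[((122,135),(0,.045,.226)),((120,220),(-.052,.03,.165)),((229,96),(.064,-.006,.161)),((186,178),(0,0,.15))]),
"scene":(np.array([297,180]),[((225,128),(0,.045,.225)),((271,155),(-.052,.03,.165)),((117,172),(.064,-.006,.161))])}
px=lambda n,q:(np.array(q)+.5)/4.4-.5+F[n][0]
def res(P): return np.concatenate([proj(n,pot2w(P,p))-px(n,q) for n in F for q,p in F[n][1]])
r=least_squares(res,[.6,0.05,.3]);P=r.x
print(P,r.fun.round(1))
L={"top":(308,254),"scene":(151,42)}
def lv(a,l=.068): a=a[0];return pot2w(P,(-l*np.sin(a),-.045-l*np.cos(a),.182))
for n in L:
    s=least_squares(lambda a:proj(n,lv(a))-px(n,L[n]),[.2]);print(n,s.x,s.fun)
np.save("P.npy",P)
for k,p in dict(plunger=(0,.045,.226),pivot=(0,-.045,.182),plug=(-.052,.03,.165),pin=(.064,-.006,.17),tin=(.056,.06,.16)).items():print(k,pot2w(P,p).round(4))
E
```

```text
[ 0.56151827  0.05351384 -0.423687  ] [-0.2 -0.6 -0.9 -0.4 -0.3 -0.1 -0.3 -1.1  0.  -1.4 -0.1 -1.9  0.1 -1.1]
top [0.30810242] [0.63466245 0.57050022]
scene [0.27256857] [-0.09873183 -0.82200239]
plunger [0.58   0.0945 0.226 ]
pivot [0.543  0.0125 0.182 ]
plug [0.5264 0.1022 0.165 ]
pin [0.6174 0.0217 0.17  ]
tin [0.6372 0.0852 0.16  ]
```

```bash
cat >> h.py <<'E'
from scipy.spatial.transform import Rotation as Rn
def mat(q): return Rn.from_quat([q[1],q[2],q[3],q[0]]).as_matrix()
def moves(o,W):
    R=mat(o["tool_rot"]);p=np.array(o["tool_pos"])
    for w in W: print(np.round(R.T@(np.array(w)-p)*1e3,1), np.round(w,3)); p=np.array(w)
E
python3 - <<'E'
from cell import *
from h import *
try: print("nose",nose_length)
except Exception as e: print(e)
P=np.load("P.npy");o=get_obs()
def c(a,off,r=.050,z=.188): return pot2w(P,(-r*np.sin(a)+off*np.cos(a),-.045-r*np.cos(a)-off*np.sin(a),z))
s=c(.29,.036);h=s.copy();h[2]=.25
W=[h,s]+[c(a,.019) for a in (.3,.5,.7,.9,1.1,1.3,1.45,1.57)]
moves(o,W)
E
```

```text
nose 0.017
[ 478.3 -374.9   -1.8] [ 0.538 -0.049  0.25 ]
[-0.   0.1 62. ] [ 0.538 -0.049  0.188]
[ -8.  -15.5   0. ] [ 0.524 -0.038  0.188]
[-7. -8.  0.] [ 0.515 -0.033  0.188]
[-5.3 -9.3  0. ] [ 0.506 -0.026  0.188]
[ -3.4 -10.1   0. ] [ 0.499 -0.018  0.188]
[ -1.3 -10.6   0. ] [ 0.494 -0.009  0.188]
[  0.9 -10.6   0. ] [0.491 0.001 0.188]
[ 2.  -7.8  0. ] [0.49  0.009 0.188]
[ 2.4 -5.9  0. ] [0.49  0.016 0.188]
```

Call:
{"fn": "play_rows", "kwargs": {"commands": [[40,-31,0,0,0,0,255],[40,-31,0,0,0,0,255],[40,-31,0,0,0,0,255],[40,-31,0,0,0,0,255],[40,-31,0,0,0,0,255]]}}

```text
time: 0.72
tool_pos: [0.3645, -0.3569, 0.2482]
tool_rot: [-0.0, 0.981, 0.194, -0.0]
wrist_force: [0.6, 0.3, 0.1]
width: 0.0001
grip_force: 0.0
```

Call:
{"fn": "play_rows", "kwargs": {"commands": [[40,-31,0,0,0,0,255],[40,-31,0,0,0,0,255],[40,-31,0,0,0,0,255],[40,-31,0,0,0,0,255],[40,-31,0,0,0,0,255]]}}

```text
time: 1.35
tool_pos: [0.4905, -0.1373, 0.2482]
tool_rot: [-0.0, 0.981, 0.194, -0.0]
wrist_force: [0.9, 0.1, 0.3]
width: 0.0001
grip_force: 0.0
```

Call:
{"fn": "play_rows", "kwargs": {"commands": [[39,-32,0,0,0,0,255],[39,-32,0,0,0,0,255],[0,0,0,0,0,0,255],[0,0,0,0,0,0,255]]}}

```text
time: 1.85
tool_pos: [0.5373, -0.0501, 0.248]
tool_rot: [-0.0, 0.981, 0.194, -0.0]
wrist_force: [0.4, 0.0, -0.7]
width: -0.0002
grip_force: 0.0
```

Run:
```python
from cell import *
from h import *
import cv2
o=get_obs();print(o["time"],o["tool_pos"],o["tool_rot"],o["wrist_force"],o["width"])
ims=[]
for n,(r,c) in dict(top=(150,250),scene=(150,280)).items():
    i=capture(n)["image"][r:r+110,c:c+110,::-1];ims.append(cv2.resize(i,None,fx=3.6,fy=3.6,interpolation=cv2.INTER_CUBIC))
cv2.imwrite("pics/c1.png",np.hstack(ims))
```

```text
1.85 [ 0.53727347 -0.05013635  0.24798256] [-3.00744889e-05  9.80912323e-01  1.94450157e-01 -3.87167664e-04] [ 0.35412467  0.01859956 -0.74058171] -0.0001749284632847106
```

View pics/c1.png

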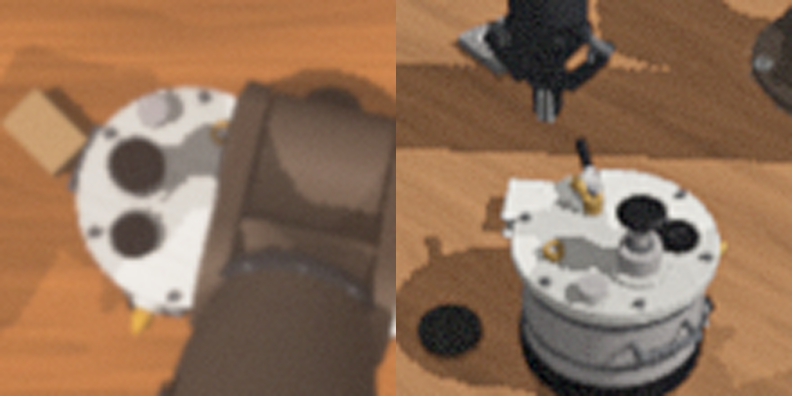

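The fingertips at (545,118) will come down to the left of the lever tip at (582,150), which is the correct side.

Call:
{"fn": "play_rows", "kwargs": {"commands": [[0,0,30,0,0,0,255],[0,0,30,0,0,0,255],[0,0,0,0,0,0,255]]}}

```text
time: 2.33
tool_pos: [0.5366, -0.0509, 0.187]
tool_rot: [-0.001, 0.981, 0.193, -0.002]
wrist_force: [-0.5, -0.2, 0.0]
width: 0.0
grip_force: 0.0
```

Call:
{"fn": "play_rows", "kwargs": {"commands": [[-4,-8,0,0,0,0,255],[-4,-8,0,0,0,0,255],[-4,-4,0,0,0,0,255],[-3,-4,0,0,0,0,255],[-5,-9,0,0,0,0,255]]}}

```text
time: 2.95
tool_pos: [0.5064, -0.027, 0.1885]
tool_rot: [0.0, 0.981, 0.194, 0.0]
wrist_force: [2.1, -1.4, -0.7]
width: 0.0
grip_force: 0.7
```

Call:
{"fn": "play_rows", "kwargs": {"commands": [[-3,-10,0,0,0,0,255],[-1,-11,0,0,0,0,255],[1,-11,0,0,0,0,255],[1,-5,0,0,0,0,255],[0,0,0,0,0,0,255]]}}

```text
time: 3.58
tool_pos: [0.4904, 0.0069, 0.1882]
tool_rot: [-0.0, 0.981, 0.195, -0.0]
wrist_force: [0.2, -0.2, -0.5]
width: -0.0001
grip_force: 0.0
```

Run:
```python
from cell import *
from h import *
import cv2
o=get_obs();print(o["time"],o["tool_pos"],o["wrist_force"],o["ft_torque"])
P=np.load("P.npy");d=o["tool_pos"][:2]-P[:2];c,s=np.cos(P[2]),np.sin(P[2]);print("pot xy",c*d[0]+s*d[1],-s*d[0]+c*d[1])
i=capture("scene")["image"][150:260,280:390,::-1];cv2.imwrite("pics/c2.png",cv2.resize(i,None,fx=5,fy=5,interpolation=cv2.INTER_CUBIC))
```

```text
3.575 [0.49042107 0.00688249 0.18821997] [ 0.17660494 -0.22153167 -0.4750032 ] [-0.01607894 -0.02143617  0.01461794]
pot xy -0.045639462146911836 -0.07173795400182258
```

View pics/c2.png

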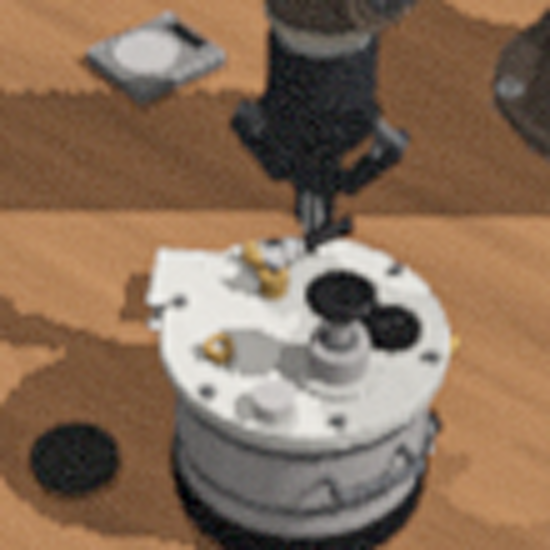

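Lever turned most of the way, now with its grip at (330,235) beside the fingertips at (312,210). I'll push on to the stop.

Call:
{"fn": "play_rows", "kwargs": {"commands": [[2,-5,0,0,0,0,255],[2,-2,0,0,0,0,255],[0,0,0,0,0,0,255]]}}

```text
time: 4.0
tool_pos: [0.4914, 0.0141, 0.1882]
tool_rot: [0.0, 0.981, 0.194, -0.001]
wrist_force: [-1.3, -4.6, 0.6]
width: 0.0003
grip_force: 2.4
```

Call:
{"fn": "play_rows", "kwargs": {"commands": [[1.5,-1.5,0,0,0,0,255],[0,0,0,0,0,0,255]]}}

```text
time: 4.25
tool_pos: [0.4917, 0.0149, 0.1881]
tool_rot: [0.001, 0.981, 0.195, -0.001]
wrist_force: [-5.2, -15.8, 1.7]
width: -0.0001
grip_force: 8.5
```

Call:
{"fn": "play_rows", "kwargs": {"commands": [[1.5,-1.5,0,0,0,0,255],[0,0,0,0,0,0,255]]}}

```text
time: 4.5
tool_pos: [0.4918, 0.0156, 0.188]
tool_rot: [0.002, 0.981, 0.195, -0.002]
wrist_force: [-9.9, -28.6, 3.7]
width: -0.0003
grip_force: 15.3
```

At the stop (30 N, about where the fit predicts full closure). Now I'll back off, rise and go over the plunger.

Call:
{"fn": "play_rows", "kwargs": {"commands": [[-9,9,0,0,0,0,255],[0,0,-35,0,0,0,255],[0,0,-38,0,0,0,255],[0,0,0,0,0,0,255]]}}

```text
time: 5.0
tool_pos: [0.4892, 0.0065, 0.2635]
tool_rot: [0.001, 0.981, 0.194, 0.002]
wrist_force: [-0.6, -0.0, -0.4]
width: 0.0001
grip_force: 0.0
```

Call:
{"fn": "play_rows", "kwargs": {"commands": [[40,-16,0,0,0,0,255],[40,-16,0,0,0,0,255],[40,-16,0,0,0,0,255],[0,0,0,0,0,0,255],[0,0,0,0,0,0,255]]}}

```text
time: 5.62
tool_pos: [0.5804, 0.0965, 0.2602]
tool_rot: [-0.0, 0.981, 0.194, -0.001]
wrist_force: [-0.5, -0.8, -0.7]
width: 0.0001
grip_force: 0.0
```

Run:
```python
from cell import *
from h import *
import cv2
o=get_obs();print(o["time"],o["tool_pos"],o["wrist_force"])
P=np.load("P.npy");d=o["tool_pos"][:2]-P[:2];c,s=np.cos(P[2]),np.sin(P[2]);print("pot xy",c*d[0]+s*d[1],-s*d[0]+c*d[1])
i=capture("scene")["image"][150:260,280:390,::-1];cv2.imwrite("pics/c3.png",cv2.resize(i,None,fx=5,fy=5,interpolation=cv2.INTER_CUBIC))
moves(o,[(.58,.0945,.247)])
```

```text
5.625 [0.58036212 0.09652129 0.26022594] [-0.48440472 -0.81614591 -0.65505837]
pot xy -0.0005037340882640511 0.04695186431389862
[-1.1  1.7 13.2] [0.58  0.094 0.247]
```

View pics/c3.png

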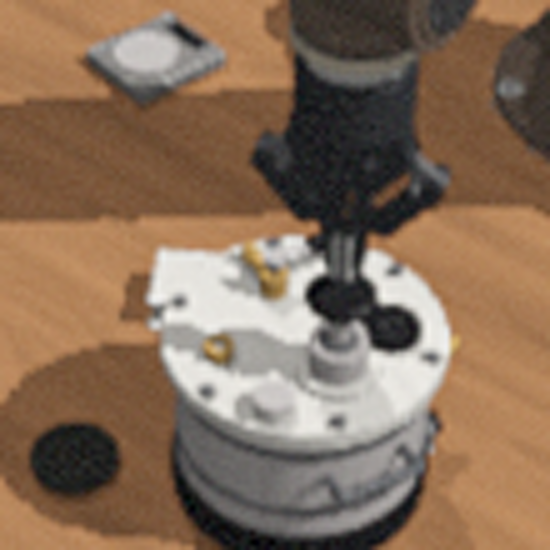

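Fingertips stand right above the cap at (341,285), lever behind them across the pipe. First stroke, gently.

Call:
{"fn": "play_rows", "kwargs": {"commands": [[-1,1,12,0,0,0,255],[0,0,8,0,0,0,255],[0,0,8,0,0,0,255],[0,0,0,0,0,0,255]]}}

```text
time: 6.18
tool_pos: [0.58, 0.0947, 0.2329]
tool_rot: [0.0, 0.981, 0.194, -0.001]
wrist_force: [-3.5, -2.7, 5.4]
width: -0.0003
grip_force: 2.5
```

Call:
{"fn": "play_rows", "kwargs": {"commands": [[0,0,7,0,0,0,255],[0,0,6,0,0,0,255],[0,0,0,0,0,0,255]]}}

```text
time: 6.55
tool_pos: [0.5801, 0.0947, 0.2204]
tool_rot: [0.0, 0.981, 0.194, -0.0]
wrist_force: [-4.6, -2.3, 8.4]
width: -0.0004
grip_force: 4.2
```

Call:
{"fn": "play_rows", "kwargs": {"commands": [[0,0,2,0,0,0,255],[0,0,0,0,0,0,255]]}}

```text
time: 6.8
tool_pos: [0.5801, 0.0947, 0.2188]
tool_rot: [0.0, 0.981, 0.194, -0.0]
wrist_force: [-5.2, -2.9, 11.3]
width: -0.0
grip_force: 5.2
```

Call:
{"fn": "play_rows", "kwargs": {"commands": [[0,0,1.5,0,0,0,255],[0,0,0,0,0,0,255]]}}

```text
time: 7.05
tool_pos: [0.5801, 0.0947, 0.2173]
tool_rot: [0.0, 0.981, 0.194, -0.0]
wrist_force: [-4.6, -3.3, 10.1]
width: -0.0003
grip_force: 5.5
```

Call:
{"fn": "play_rows", "kwargs": {"commands": [[0,0,1.5,0,0,0,255],[0,0,0,0,0,0,255]]}}

```text
time: 7.3
tool_pos: [0.5801, 0.0948, 0.2169]
tool_rot: [0.0, 0.981, 0.194, 0.0]
wrist_force: [-8.3, -2.8, 21.3]
width: 0.0
grip_force: 10.4
```

Bottom found at z=0.217. Release and repeat.

Call:
{"fn": "play_rows", "kwargs": {"commands": [[0,0,-17,0,0,0,255],[0,0,-17,0,0,0,255],[0,0,0,0,0,0,255],[0,0,0,0,0,0,255],[0,0,0,0,0,0,255]]}}

```text
time: 7.92
tool_pos: [0.5802, 0.0952, 0.2484]
tool_rot: [-0.0, 0.981, 0.194, -0.001]
wrist_force: [-0.5, -0.0, 0.3]
width: 0.0002
grip_force: 0.0
```

Call:
{"fn": "play_rows", "kwargs": {"commands": [[0,0,12,0,0,0,255],[0,0,11,0,0,0,255],[0,0,10,0,0,0,255],[0,0,0,0,0,0,255],[0,0,0,0,0,0,255]]}}

```text
time: 8.55
tool_pos: [0.5809, 0.0953, 0.217]
tool_rot: [0.0, 0.981, 0.194, 0.001]
wrist_force: [-1.7, -0.4, 14.8]
width: -0.0002
grip_force: 7.5
```

Call:
{"fn": "play_rows", "kwargs": {"commands": [[0,0,-16,0,0,0,255],[0,0,-17,0,0,0,255],[0,0,0,0,0,0,255],[0,0,0,0,0,0,255],[0,0,0,0,0,0,255]]}}

```text
time: 9.18
tool_pos: [0.5802, 0.0953, 0.2484]
tool_rot: [-0.0, 0.981, 0.194, -0.001]
wrist_force: [-0.5, -0.2, -0.4]
width: 0.0002
grip_force: 0.0
```

Call:
{"fn": "play_rows", "kwargs": {"commands": [[0,0,12,0,0,0,255],[0,0,11,0,0,0,255],[0,0,10,0,0,0,255],[0,0,0,0,0,0,255],[0,0,0,0,0,0,255]]}}

```text
time: 9.8
tool_pos: [0.5809, 0.0953, 0.217]
tool_rot: [0.0, 0.981, 0.194, 0.001]
wrist_force: [-2.4, 0.4, 14.3]
width: 0.0001
grip_force: 7.4
```

Call:
{"fn": "play_rows", "kwargs": {"commands": [[0,0,-16,0,0,0,255],[0,0,-17,0,0,0,255],[0,0,0,0,0,0,255],[0,0,0,0,0,0,255],[0,0,0,0,0,0,255]]}}

```text
time: 10.42
tool_pos: [0.5802, 0.0953, 0.2484]
tool_rot: [-0.0, 0.981, 0.194, -0.001]
wrist_force: [0.2, -0.4, -0.7]
width: 0.0002
grip_force: 0.0
```

Run:
```python
from cell import *
import cv2
o=get_obs();print(o["time"],o["tool_pos"],o["wrist_force"])
i=capture("scene")["image"];cv2.imwrite("pics/s3.png",i[:,:,::-1])
i=i[185:245,300:380,::-1];cv2.imwrite("pics/c4.png",cv2.resize(i,None,fx=8,fy=8,interpolation=cv2.INTER_CUBIC))
```

```text
10.425 [0.58022278 0.09527145 0.24840948] [ 0.21658376 -0.44600088 -0.71888541]
```

View pics/c4.png

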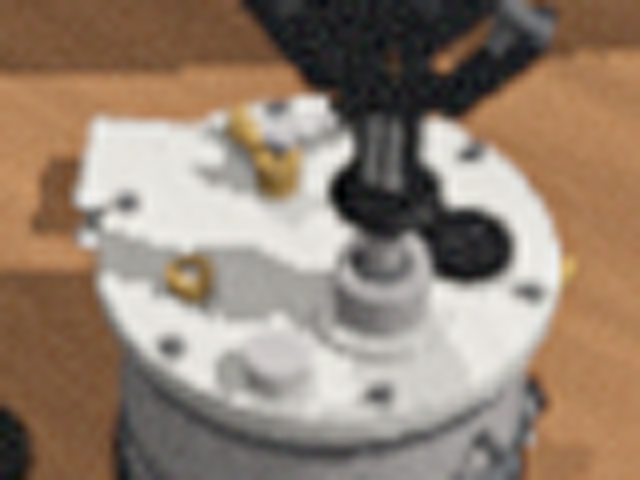

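Three strokes: the guide ring at (190,278) is still empty, with no pin above it. Further strokes one by one, checking the patch above the ring.

Call:
{"fn": "play_rows", "kwargs": {"commands": [[0,0,12,0,0,0,255],[0,0,11,0,0,0,255],[0,0,10,0,0,0,255],[0,0,0,0,0,0,255],[0,0,0,0,0,0,255]]}}

```text
time: 11.1
tool_pos: [0.5809, 0.0953, 0.217]
tool_rot: [0.0, 0.981, 0.194, 0.001]
wrist_force: [-1.8, -0.1, 13.0]
width: 0.0003
grip_force: 6.9
```

Call:
{"fn": "play_rows", "kwargs": {"commands": [[0,0,-16,0,0,0,255],[0,0,-17,0,0,0,255],[0,0,0,0,0,0,255],[0,0,0,0,0,0,255],[0,0,0,0,0,0,255]]}}

```text
time: 11.72
tool_pos: [0.5802, 0.0953, 0.2485]
tool_rot: [-0.0, 0.981, 0.194, -0.001]
wrist_force: [-1.0, -0.3, -0.6]
width: -0.0001
grip_force: 0.0
```

```bash
cat > chk.py <<'E'
from cell import *
import cv2,sys
a=cv2.imread("pics/s3.png").astype(int);b=capture("scene")["image"][:,:,::-1];cv2.imwrite(sys.argv[1],b)
d=abs(b.astype(int)-a).mean(2).astype(int)
print(d[208:224,317:332])
E
python3 chk.py pics/s4.png
```

```text
[[ 1  1  1  1  0  3  1  0  2  1  0  1  2  2  1]
 [ 0  0  0  1  0  1  0  1  0  1  0  3  0  1  1]
 [ 2  1  1  1  1  2  1  0  0  0  1  2  0  2  0]
 [ 1  0  1  1  0  0  0  1  1  0  0  2  0  1  1]
 [ 0  3  1  1  1  1  0  0  0  0  0  1  0  1  1]
 [ 0  0  0  1  1  0  1  2  2  1  0  0  0  1  1]
 [ 1  1  1  1  1  2  1  1  0  0  0  1  1  1  0]
 [ 1  2  0  0  2 11 24  6  1  0  2  0  1  0  1]
 [ 0  3  0  1  4 24 26  6  5  1  2  0  2  0  0]
 [ 0  2  2  2  4 11 53 41  9  1  2  5  4  6  0]
 [ 3  1  0  5 18 10 10 21  5  1  3  4  3  1  1]
 [ 0  1  2 10 18  9 25 12  9  0  2  1  1  5  1]
 [ 0  0  0  1  1  6 23 13  6  2  0  0  5  1  3]
 [ 2  1  5  1  0  1  4  5  2  3  2  1  2  0  0]
 [ 0  1  1  3  1  4  4  1  2  2  5  2  1  1  4]
 [ 0  1  0  1  0  1  1  3  3  4  0  0  1  1  0]]
```

The pin has started to rise; one more stroke.

Call:
{"fn": "play_rows", "kwargs": {"commands": [[0,0,12,0,0,0,255],[0,0,11,0,0,0,255],[0,0,10,0,0,0,255],[0,0,0,0,0,0,255],[0,0,0,0,0,0,255]]}}

```text
time: 12.4
tool_pos: [0.581, 0.0953, 0.217]
tool_rot: [0.0, 0.981, 0.194, 0.001]
wrist_force: [-2.0, 0.4, 13.7]
width: -0.0001
grip_force: 6.9
```

Call:
{"fn": "play_rows", "kwargs": {"commands": [[0,0,-16,0,0,0,255],[0,0,-17,0,0,0,255],[0,0,0,0,0,0,255],[0,0,0,0,0,0,255],[0,0,0,0,0,0,255]]}}

```text
time: 13.02
tool_pos: [0.5802, 0.0953, 0.2485]
tool_rot: [-0.0, 0.981, 0.194, -0.001]
wrist_force: [-0.2, -0.1, 0.2]
width: 0.0001
grip_force: 0.0
```

```bash
python3 chk.py pics/s5.png
python3 - <<'E'
from h import *
P=np.load("P.npy")
for z in(.158,.162,.177,.182):print(z,proj("scene",pot2w(P,(.064,-.006,z))))
import cv2
f=lambda n:cv2.resize(cv2.imread(n)[185:245,305:380],None,fx=5,fy=5,interpolation=cv2.INTER_CUBIC)
cv2.imwrite("pics/c5.png",np.hstack([f("pics/s4.png"),f("pics/s5.png")]))
E
```

```text
[[  1   0   0   0   1   3   0   0   3   2   0   0   1   2   1]
 [  0   0   0   0   1   2   1   2   1   2   0   1   2   2   1]
 [  1   0   2   3   0   0   1   1   0   1   2   0   1   0   0]
 [  2   1   0   2   0   0   2   0   1   0   1   1   0   0   1]
 [  0   1   0   2   0   1   0   0   1   1   0   1   0   0   1]
 [  0   0   2   1   2   2  16  21   5   0   1   0   1   1   1]
 [  0   1   2   1   1  19  62  63  22   1   3   1   1   0   1]
 [  3   0   0   2   5  48 104  71  27   2   1   0   3   2   1]
 [  3   0   2   0   7  61  77  27  20   3   1   0   1   2   0]
 [  1   1   0   0   2  11  21  33   8   1   0   2   2   3   2]
 [  1   0   0   8  16  10  10  22   4   2   6   5   3   0   1]
 [  0   1   1   8  20  11  29  11   5   1   0   3   1   4   1]
 [  1   0   1   1   4   9  33  17   7   4   3   1   5   1   3]
 [  2   1   3   2   2   1   1   3   3   4   2   2   2   1   1]
 [  1   2   1   0   1   1   2   2   2   4   6   3   1   1   2]
 [  0   0   0   0   0   0   1   1   7  12   2   1   1   1   3]]
0.158 [323.26550783 218.27585049]
0.162 [323.27032329 217.43360084]
0.177 [323.28854667 214.24623044]
0.182 [323.29467985 213.17350352]
```

View pics/c5.png

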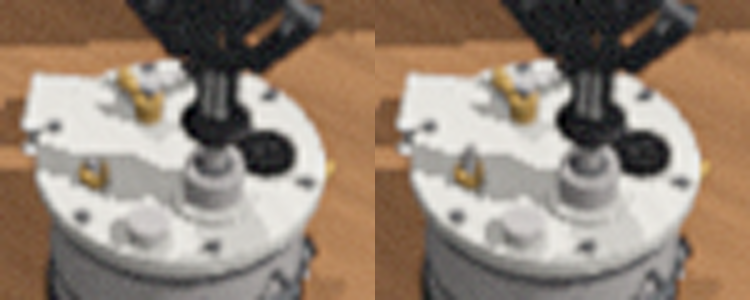

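After stroke 5 the pin stands clearly out (right crop, (468,155)), with its top about 28–30 mm above the lid. One confirming stroke, harmless per the notes, will show whether it still moves.

Call:
{"fn": "play_rows", "kwargs": {"commands": [[0,0,12,0,0,0,255],[0,0,11,0,0,0,255],[0,0,10,0,0,0,255],[0,0,0,0,0,0,255],[0,0,0,0,0,0,255]]}}

```text
time: 13.7
tool_pos: [0.581, 0.0953, 0.217]
tool_rot: [0.0, 0.981, 0.194, 0.001]
wrist_force: [-2.1, 0.1, 13.6]
width: 0.0001
grip_force: 6.8
```

Call:
{"fn": "play_rows", "kwargs": {"commands": [[0,0,-16,0,0,0,255],[0,0,-17,0,0,0,255],[0,0,0,0,0,0,255],[0,0,0,0,0,0,255],[0,0,0,0,0,0,255]]}}

```text
time: 14.32
tool_pos: [0.5802, 0.0953, 0.2485]
tool_rot: [-0.0, 0.981, 0.194, -0.001]
wrist_force: [0.3, 0.8, 0.3]
width: -0.0004
grip_force: 0.0
```

```bash
python3 chk.py pics/s6.png
```

```text
[[  1   0   1   1   0   1   1   0   2   0   1   1   1   0   3]
 [  2   0   1   0   0   0   0   0   0   1   0   1   0   0   1]
 [  3   1   0   1   0   0   1   0   0   0   2   1   1   1   0]
 [  3   0   1   0   1   0   2   0   1   0   0   1   2   0   1]
 [  0   1   1   2   2   1   0   0   3   0   0   2   0   0   1]
 [  0   0   1   0   2  11  23  17   3   1   0   0   1   0   1]
 [  1   0   1   0   6  45  86  55  19   0   1   0   0   1   1]
 [  1   1   0   2  12  69 105  64  26   2   1   1   1   1   1]
 [  0   2   2   1   6  61  79  25  14   2   1   3   1   0   2]
 [  1   1   1   1   3  15  22  36   8   2   2   3   3   0   3]
 [  1   2   1   6  19   9  11  25   6   1   3   1   1   1   1]
 [  2   1   1  12  20  13  31  14   6   3   1   3   1   2   4]
 [  0   1   0   2   3  10  34  17   7   6   3   0   3   1   2]
 [  4   1   3   1   2   0   5   4   2   1   3   1   0   1   1]
 [  0   0   0   3   0   5   1   1   3   5   7   2   2   2   4]
 [  0   0   1   1   1   3   1   1   5  17   0   0   1   1   0]]
```

Call:
{"fn": "play_rows", "kwargs": {"commands": [[0,0,-20,0,0,0,255],[0,0,-40,0,0,0,255],[0,0,-40,0,0,0,255],[0,0,0,0,0,0,255],[0,0,0,0,0,0,255]]}}

```text
time: 15.0
tool_pos: [0.5802, 0.0953, 0.3483]
tool_rot: [-0.0, 0.981, 0.194, -0.001]
wrist_force: [0.1, 0.2, 0.3]
width: -0.0001
grip_force: 0.0
```

Small change on stroke 6; I'll check whether it has settled now, with the arm clear.

```bash
python3 chk.py pics/s7.png | sed -n 5,9p
python3 - <<'E'
import cv2,numpy as np
f=lambda n:cv2.resize(cv2.imread(n)[185:245,305:380],None,fx=5,fy=5,interpolation=cv2.INTER_CUBIC)
cv2.imwrite("pics/c7.png",np.hstack([f("pics/s5.png"),f("pics/s7.png")]))
E
```

```text
[ 2  2  1  2  1  1  1  1  0  0  0  1  0  1  0]
 [ 3  2  2  0  2  8 10  5  1  0  1  0  1  0  0]
 [22 11  2  3 10 34 33 21  8  1  0  0  0  0  2]
 [61 47 22 20 10 48 69 27  8  1  1  1  1  3  1]
 [66 67 67 68 59 21 70  8  7  2  4  0  1  1  1]
```

View pics/c7.png

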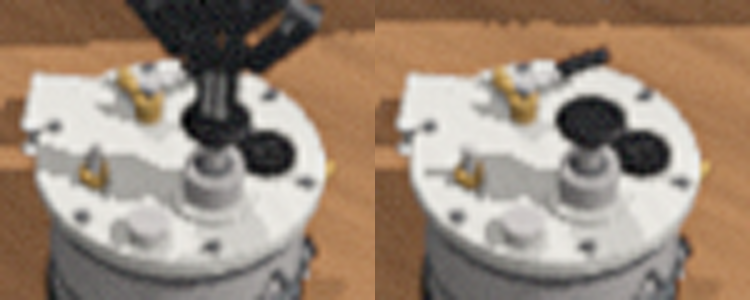

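Arm clear: the lever lies across the pipe with its end at (605,52), the plunger is up and the pin is out. One last stroke gives an identical-view comparison with stroke 6, and I'll check the lever angle by number.

Call:
{"fn": "play_rows", "kwargs": {"commands": [[0,0,40,0,0,0,255],[0,0,40,0,0,0,255],[0,0,20,0,0,0,255],[0,0,0,0,0,0,255]]}}

```text
time: 15.55
tool_pos: [0.5797, 0.0952, 0.247]
tool_rot: [-0.0, 0.981, 0.194, -0.002]
wrist_force: [0.3, 0.4, -0.1]
width: 0.0001
grip_force: 0.0
```

Call:
{"fn": "play_rows", "kwargs": {"commands": [[0,0,12,0,0,0,255],[0,0,11,0,0,0,255],[0,0,10,0,0,0,255],[0,0,0,0,0,0,255],[0,0,0,0,0,0,255]]}}

```text
time: 16.18
tool_pos: [0.581, 0.0953, 0.2175]
tool_rot: [0.0, 0.981, 0.194, 0.001]
wrist_force: [-0.5, -0.5, 8.4]
width: 0.0
grip_force: 3.8
```

Call:
{"fn": "play_rows", "kwargs": {"commands": [[0,0,-16,0,0,0,255],[0,0,-17,0,0,0,255],[0,0,0,0,0,0,255],[0,0,0,0,0,0,255],[0,0,0,0,0,0,255]]}}

```text
time: 16.8
tool_pos: [0.5803, 0.0953, 0.2487]
tool_rot: [-0.0, 0.981, 0.194, -0.0]
wrist_force: [-0.4, 0.9, 0.2]
width: -0.0001
grip_force: 0.0
```

```bash
python3 chk.py pics/s8.png | sed -n 5,10p;  python3 - <<'E'
from h import *
P=np.load("P.npy")
for a in(1.2,1.4,1.571):print(a,proj("scene",pot2w(P,(-.068*np.sin(a),-.045-.068*np.cos(a),.182))))
E
```

```text
[  0   3   2   3   0   0   2   1   0   1   0   1   0   2   2]
 [  1   0   2   0   0  11  26  16   4   1   0   0   1   1   0]
 [  1  10  13   1   5  46  80  53  20   3   1   0   0   0   1]
 [  1  20  25   0   9  69 108  65  28   2   0   0   0   1   2]
 [  2   2   2   3   5  63  78  29  19   4   1   1   1   0   2]
 [  0   2   1   1   4  13  21  33   7   1   1   1   1   1   1]
1.2 [347.2630393  191.36674633]
1.4 [349.93260899 193.21859609]
1.571 [351.7685211  195.05341935]
```

Call:
{"fn": "play_rows", "kwargs": {"commands": [[0,0,-20,0,0,0,255],[0,0,-40,0,0,0,255],[0,0,-40,0,0,0,255],[0,0,0,0,0,0,255],[0,0,0,0,0,0,255]]}}

```text
time: 17.48
tool_pos: [0.5802, 0.0953, 0.3484]
tool_rot: [-0.0, 0.981, 0.194, -0.001]
wrist_force: [0.3, -1.2, 0.7]
width: -0.0002
grip_force: 0.0
```

The pin hasn't changed since stroke 6, so it is fully out. The lever end at (351,195.4) matches 1.57 rad. Handing in.

```bash
python3 -c "
from cell import *
print(close_job())"
```

```text
the job is handed in; nothing more can be done
None
```

I handed the job in at about 17.5 s: the vent lever is shut against its stop, the pressure pin stands fully out after seven full strokes (the last one only to confirm it), the plunger is up and the arm is clear.

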